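Find the heavy objective by its weight and hold it up to the scanner

TASK

The two look-alike lens canisters each hold a microscope objective, and the heavier holds the high-power one we need: lift each in turn clear of the desk and feel its weight, and put the lighter one back upright where it stood. Then hold the heavier one up, upright, with its label squarely facing the scanner's window about 10 cm in front of it and your fingers off the label, and finish while still holding it there. Grip the thin canisters lightly and set them down softly, keep both upright, and neither touch the scanner nor knock the other things about.

Things in the scene. Friction and masses are not known exactly. Their poses are not given: they have to be found in the camera images.
- canister_a_center (a point): First canister: upright plastic objective canister, 44 mm in diameter, 80 mm tall: grey base (lower 46 mm), black screw cap (upper 32 mm), firmly closed. Looks like its twin but holds another lens: each weighs 60 to 320 g, and they differ by 100 g or more. This point is on its axis, half-way up (40 mm above its underside). z up, x out through the label.
- canister_a_label (a point): First canister's label: centre of that canister's paper label with its printed square code: 18 mm wide, 22 mm tall, on a flat on the grey base, facing along x; 22.5 mm out from the axis and 26 mm above the underside (the label spans 15 to 37 mm above it). Axes as the canister. The thin plastic takes a grip of 20 to 50 N well.
- canister_b_center (a point): Second canister: upright plastic objective canister, 44 mm in diameter, 80 mm tall: grey base (lower 46 mm), black screw cap (upper 32 mm), firmly closed. Looks like its twin but holds another lens: each weighs 60 to 320 g, and they differ by 100 g or more. This point is on its axis, half-way up (40 mm above its underside). z up, x out through the label.
- canister_b_label (a point): Second canister's label: centre of that canister's paper label with its printed square code: 18 mm wide, 22 mm tall, on a flat on the grey base, facing along x; 22.5 mm out from the axis and 26 mm above the underside (the label spans 15 to 37 mm above it). Axes as the canister. The thin plastic takes a grip of 20 to 50 N well.
- scanner: Hands-free code scanner on a stand, fixed to the desk: round black base 116 mm in diameter (origin at its underside's centre), thin gooseneck, and a black head about 100 mm long, 70 mm wide and 50 mm tall whose highest point is 245 mm above the desk. It looks along its own -x (z up); the head reaches 75 mm ahead of the origin.
- scanner_window (a point): Centre of the scanner's dark red reading window (50 by 26 mm) in the front of its head, 190 mm above the desk. It looks along its own -x, which is tilted 0.25 rad (14 degrees) downward from level; its y is level.
- desk_top (a point): A point on the wooden desk's flat top, the work surface on which all stands, 0.5 m ahead of the robot.
- oil_bottle_mid (a point): Bystander: small amber immersion-oil bottle, 30 mm in diameter, 65 mm tall, loose; this point is half-way up.
- beaker_mid (a point): Bystander: open steel beaker, 68 mm in diameter, 80 mm tall, loose; this point is half-way up.
- mouse_mid (a point): Bystander: black computer mouse, 104 by 60 mm, 33 mm tall, loose; this point is half-way up, its long side along x.
Not all that is in view belongs to the job. Several things look just like the scanner: the one meant starts farthest from the robot's base. What is shaped like the part that bears canister_a_center but purple or turquoise is not meant.

How it is judged (in metres and radians):
On the way, in this order (a step that is already met when the one before it is completed fails the run):
1. the lighter canister is lifted clear of the desk and held (centre over 55 mm high, 0.3 s) while the heavier stands on the desk (((height (world z) of canister_a_center above 0.055 m and contact force between the fingers and canister_a above 0.5 N and contact force between canister_a and desk below 0.05 N and contact force between canister_b and desk above 1.5 N) or (height (world z) of canister_b_center above 0.055 m and contact force between the fingers and canister_b above 0.5 N and contact force between canister_b and desk below 0.05 N and contact force between canister_a and desk above 1.5 N))), for 0.3 s.
2. the lighter canister stands upright again within 40 mm of where it stood, let go (((contact force between canister_a and desk between 0.3 and 1.5 N and contact force between the fingers and canister_a below 0.1 N and height (world z) of canister_a_center below 0.044 m and distance of canister_a_center from where it was at the start of the episode below 0.04 m and angle between canister_a_center's own z axis and vertical below 0.1 rad and linear speed of canister_a below 0.02 m/s) or (contact force between canister_b and desk between 0.3 and 1.5 N and contact force between the fingers and canister_b below 0.1 N and height (world z) of canister_b_center below 0.044 m and distance of canister_b_center from where it was at the start of the episode below 0.04 m and angle between canister_b_center's own z axis and vertical below 0.1 rad and linear speed of canister_b below 0.02 m/s))), for 0.2 s.
3. the heavier canister is lifted clear of the desk in the fingers while the lighter stands on it (((height (world z) of canister_a_center above 0.055 m and contact force between the fingers and canister_a above 0.5 N and contact force between canister_a and desk below 0.05 N and contact force between canister_b and desk between 0.3 and 1.5 N and contact force between the fingers and canister_b below 0.1 N and height (world z) of canister_b_center below 0.044 m and distance of canister_b_center from where it was at the start of the episode below 0.04 m and angle between canister_b_center's own z axis and vertical below 0.1 rad and linear speed of canister_b below 0.02 m/s) or (height (world z) of canister_b_center above 0.055 m and contact force between the fingers and canister_b above 0.5 N and contact force between canister_b and desk below 0.05 N and contact force between canister_a and desk between 0.3 and 1.5 N and contact force between the fingers and canister_a below 0.1 N and height (world z) of canister_a_center below 0.044 m and distance of canister_a_center from where it was at the start of the episode below 0.04 m and angle between canister_a_center's own z axis and vertical below 0.1 rad and linear speed of canister_a below 0.02 m/s))), for 0.2 s.
At the end, for the whole second after the job is handed in: The heavier canister is held still, touching only the fingers, upright within 14 deg, label untouched, 60 to 150 mm before the scanner window, within 45 mm of its axis, facing it within 29 deg (seen from above); the lighter one stands upright on the desk within 40 mm of its first place (((height (world z) of canister_a_center above 0.09 m and contact force between the fingers and canister_a above 0.5 N and contact force between canister_a and desk below 0.05 N and contact force between canister_a and scanner below 0.05 N and contact force between canister_a and canister_b below 0.05 N and angle between canister_a_center's own z axis and vertical below 0.25 rad and linear speed of canister_a below 0.03 m/s and x of canister_a_label in the frame of scanner_window between -0.15 and -0.06 m and y of canister_a_label in the frame of scanner_window between -0.045 and 0.045 m and z of canister_a_label in the frame of scanner_window between -0.045 and 0.045 m and angle between the x axis of canister_a_label and the x axis of scanner, either way round below 0.5 rad and x of scanner_window in the frame of canister_a_center above 0.05 m and contact force between the fingers and canister_a_c2 below 0.05 N and contact force between canister_b and desk between 0.3 and 1.5 N and contact force between the fingers and canister_b below 0.1 N and height (world z) of canister_b_center below 0.044 m and distance of canister_b_center from where it was at the start of the episode below 0.04 m and angle between canister_b_center's own z axis and vertical below 0.1 rad and linear speed of canister_b below 0.02 m/s) or (height (world z) of canister_b_center above 0.09 m and contact force between the fingers and canister_b above 0.5 N and contact force between canister_b and desk below 0.05 N and contact force between canister_b and scanner below 0.05 N and contact force between canister_a and canister_b below 0.05 N and angle between canister_b_center's own z axis and vertical below 0.25 rad and linear speed of canister_b below 0.03 m/s and x of canister_b_label in the frame of scanner_window between -0.15 and -0.06 m and y of canister_b_label in the frame of scanner_window between -0.045 and 0.045 m and z of canister_b_label in the frame of scanner_window between -0.045 and 0.045 m and angle between the x axis of canister_b_label and the x axis of scanner, either way round below 0.5 rad and x of scanner_window in the frame of canister_b_center above 0.05 m and contact force between the fingers and canister_b_c2 below 0.05 N and contact force between canister_a and desk between 0.3 and 1.5 N and contact force between the fingers and canister_a below 0.1 N and height (world z) of canister_a_center below 0.044 m and distance of canister_a_center from where it was at the start of the episode below 0.04 m and angle between canister_a_center's own z axis and vertical below 0.1 rad and linear speed of canister_a below 0.02 m/s))); the arm keeps its last pose, push and grip.
It fails at once if a canister is squeezed with more than 65 N by each finger (130 N in all) (contact force between the fingers and canister_a above 130 N or contact force between the fingers and canister_b above 130 N).
It fails at once if a canister is knocked or pressed on the desk with more than 30 N (contact force between any of canister_a, canister_b and desk above 30 N).
It fails at once if a canister is tipped by more than 30 degrees (angle between any of canister_a_center, canister_b_center's own z axis and vertical above 0.52 rad).
It fails at once if the scanner is bumped (over 2 N) (contact force between scanner and anything else above 2 N).
It fails at once if a bystander is shifted by more than 20 mm (distance of any of oil_bottle_mid, beaker_mid, mouse_mid from where it was at the start of the episode above 0.02 m).
It also fails if it takes over 64 s, if anything falls off the work surface, if the arm or the gripper's body presses on something with over 40 N, if the wrist force passes 120 N, or if a joint passes its speed limit or range.

ROBOT

A 6-joint arm with a two-finger parallel gripper is mounted at the origin on the work surface. World frame = base frame: x ahead of the robot, y to its left, z up, the work surface at z = 0. Lengths are in mm, angles in rad, forces in N, time in s.
With the tool pointing down it reaches from about 350 to 875 mm from the base axis. Payload 4.2 kg.
Tool frame: the origin (TCP) lies at the very end of the fingers, on their centre line; the grasp point (between the pads) lies 19 mm behind it; z points along the fingers, y is the line along which they close (so a half turn about z gives the same grasp; the last joint's range is limited). The gripper opens to 85 mm and grips with 20 to 120 N. Pads are 22 mm wide; open, the fingers measure 114 mm over their backs; the gripper's body (76 mm by 85 mm) begins 54 mm behind the grasp point. The pads swing forward as they close: fully open they stand 13 mm farther back than shut.
Start: joints at [1.51, 0.385, 0.008, 0, -1.194, -0.259], TCP at [196.453, 593.3, 231.312] pointing down, gripper open.
Joint ranges: [-3.14, 3.14], [-1.21, 2.06], [-1.07, 1.41], [-3.16, 2.05], [-2.99, -0.16], [-3.1, 3.1]. Speed limits (rad/s): [2.79, 2.79, 3.14, 3.14, 3.14, 3.14].

INTERFACE

Orientations are given as a unit quaternion [x, y, z, w].
In Python, from bench import arm gives the robot as it stands.
- The arm moves only by the tool servo_tool, never from a script. Its argument "rows" is a list that holds one entry, the list of rows, each a list of 7 numbers: the finger opening in mm, from 0 to 85.4, then the shift along the tool's x, y, z in mm, then the turn, a rotation vector about the tool's x, y, z in rad. A call has 1 to 10 rows; each row is the pose to reach, as a shift and turn from the pose commanded when the call began, along the tool's axes at that moment; what a row does not reach only later rows make up. A row lasts 1/8 s, in which the tool goes at most 62.5 mm and 10.7 degrees, less where a joint would pass 70% of its speed; a pose out of reach is approached as far as the arm can. A call with a gripper value outside its range is refused whole. The fingers move at their own pace and stop on an object; the grip force is fixed at half the most. Time passes only in rows, so rows that repeat a pose let the fingers close. It gives the time, the measured TCP pose, the force, the opening and the grip force at its end, in the units of the state.
- arm.read_state(): the state, without advancing time (a new reading comes with each control period).
- arm.get_image(name): name is "scene" or "side" or "wrist"; returns the picture (420x560x3 uint8, red, green, blue); there is no depth.
- arm.camera_params(name): a dict with "intrinsics" (3x3 intrinsics, pixels), "D" ([k1, k2, p1, p2, k3] as OpenCV has them; the pictures are not rectified), "R" (3x3) and "t" (3): a world point X has camera coordinates R X + t. Camera axes: x right, y down, z forward; pixel columns grow to the right and rows downward; lengths in mm; the calibration is good to about 2 mm. A picture is of the moment at which its call begins: read the wrist's pose just before it. camera_params takes no time and is no camera call; for the wrist camera it gives the pose at the moment of the call.
- arm.job_done(): hands the job in; it is judged then, once.
The state is a dict: "clock": time; "joints": joint angles; "joint_vel": joint speeds; "joint_efforts": joint torques, N m; "position": TCP position; "ee_rot": TCP orientation; "contact_force": force on the tool from outside, world axes, zero at the start; "wrist_torque": the same for the moment, N m; "gripper_width": finger opening in mm; "grasp_force": force on a finger pad.
Only numpy, scipy, OpenCV 4.12 (cv2) and the standard library are available. Lean on these libraries where they do the work, as an engineer would, in place of code of your own. Each camera call takes 0.05 s, during which the arm holds its last target. There are 200 camera calls.

## Working session

There is one attempt and no reset: what is moved stays moved. The work goes in short steps, Python scripts to look and compute and a tool call to move; the robot and the scene stay as the last step left them, time stands still between calls to the robot, and variables do not carry over. Pictures are saved under pics/ and viewed, at most 10 in all, crops included, and the job is handed in when it is done.

Besides the shell and the picture viewer there is one more tool, called by a JSON object that holds its "op" and its "data", one argument or row to a line. servo_tool: Moves the arm, as the interface text tells. Its arguments: {"type":"object","properties":{"rows":{"type":"array"}},"required":["rows"]}

```bash
ls; mkdir -p pics; python3 - <<'E'
from bench import arm
import cv2,numpy as np
s=arm.read_state();print(s)
for n in["scene","side","wrist"]:
    p=arm.camera_params(n);im=arm.get_image(n)
    cv2.imwrite(f"pics/{n}0.png",im[:,:,::-1])
    print(n,p)
E
```

```text
pics
{'clock': 0.0, 'joints': array([ 1.50959058e+00,  3.85580519e-01,  6.62838553e-03, -4.83080200e-04,
       -1.19398314e+00, -2.58594550e-01]), 'joint_vel': array([ 0.00100907, -0.00017665,  0.00020781,  0.00019457, -0.00065432,
        0.00059444]), 'joint_efforts': array([-1.08749988e-03, -3.92288303e+01,  1.88398898e+01,  4.18604761e+00,
       -4.69316772e-03, -5.01479050e-06]), 'position': array([196.29207338, 592.76966226, 230.21047134]), 'ee_rot': array([ 9.87228404e-01, -1.59307514e-01, -1.18026781e-04,  1.08638885e-03]), 'contact_force': array([-0.36739525, -1.08838012, -1.62255209]), 'wrist_torque': array([-0.00102094, -0.0263068 ,  0.01783248]), 'grasp_force': 0.0, 'gripper_width': 85.27043734708103}
scene {'intrinsics': array([[461.65396619,   0.        , 271.04065948],
       [  0.        , 461.65396619, 211.90669707],
       [  0.        ,   0.        ,   1.        ]]), 'D': array([0.02368381, 0.        , 0.        , 0.        , 0.        ]), 'R': array([[-0.02607604,  0.99955564,  0.01444159],
       [ 0.57343825,  0.02678983, -0.81881065],
       [-0.81883369, -0.
[... 305 characters left out ...]
    ,  0.        ,  0.        ]), 'R': array([[ 0.83352918, -0.55202579,  0.02228523],
       [-0.34314263, -0.54889723, -0.76221058],
       [ 0.4329922 ,  0.62767775, -0.64694544]]), 't': array([-472.40724547,  273.78073763, 1117.11285608])}
wrist {'intrinsics': array([[298.04746118,   0.        , 277.49559191],
       [  0.        , 298.04746118, 208.22651378],
       [  0.        ,   0.        ,   1.        ]]), 'D': array([0.00082925, 0.        , 0.        , 0.        , 0.        ]), 'R': array([[-0.31333647, -0.94964122,  0.00134338],
       [-0.9067906 ,  0.29961735,  0.29658095],
       [-0.282048  ,  0.09171146, -0.95500677]]), 't': array([623.64604426, -38.26004762, 379.29492398])}
```

View pics/scene0.png

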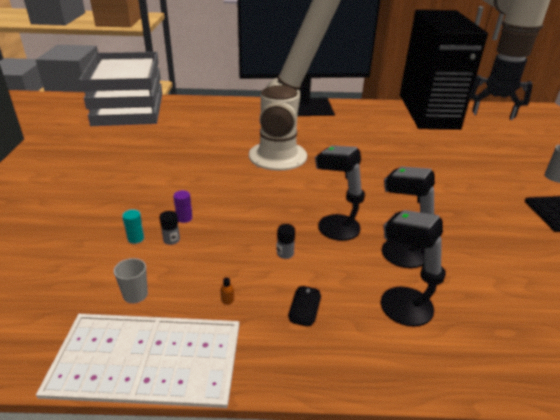

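View pics/side0.png

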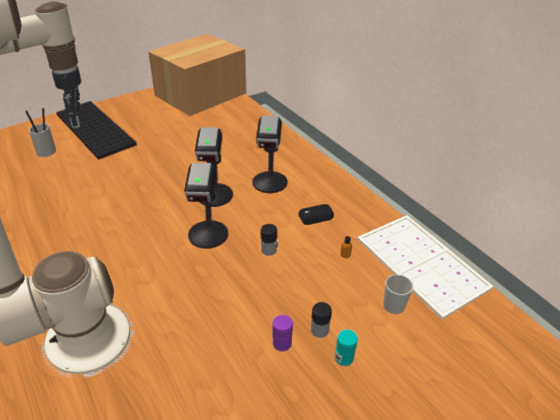

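```bash
cat >h.py <<'E'
from bench import arm
import cv2,numpy as np
def cam(n): return arm.camera_params(n)
def ray(p,uv):
    q=cv2.undistortPoints(np.array([[uv]],float),p["intrinsics"],p["D"])[0,0]
    return -p["R"].T@p["t"], p["R"].T@np.array([q[0],q[1],1.])
def plane(p,uv,z):
    o,d=ray(p,uv); return o+d*(z-o[2])/d[2]
def tri(ps,uvs):
    A=np.zeros((3,3));b=np.zeros(3)
    for p,uv in zip(ps,uvs):
        o,d=ray(p,uv);d/=np.linalg.norm(d);M=np.eye(3)-np.outer(d,d);A+=M;b+=M@o
    return np.linalg.solve(A,b)
def proj(p,X):
    return cv2.projectPoints(np.array([X],float),cv2.Rodrigues(p["R"])[0],p["t"],p["intrinsics"],p["D"])[0][0,0]
E
python3 - <<'E'
import cv2,numpy as np
a=cv2.imread("pics/scene0.png");b=cv2.imread("pics/side0.png")
def c(i,x,y,w,h,f): return cv2.resize(i[y:y+h,x:x+w],None,fx=f,fy=f,interpolation=cv2.INTER_CUBIC)
top=np.hstack([c(a,150,200,40,50,6),c(a,266,215,40,50,6),c(b,250,215,40,50,6)])
bot=np.hstack([c(a,375,200,75,60,5)[:, :],c(b,240,105,65,60,5)])
top=cv2.copyMakeBorder(top,0,0,0,80,0);bot=cv2.copyMakeBorder(bot,0,0,0,100,0)
cv2.imwrite("pics/m1.png",np.vstack([top,bot]))
print(top.shape,bot.shape)
E
```

```text
(300, 800, 3) (300, 800, 3)
```

View pics/m1.png

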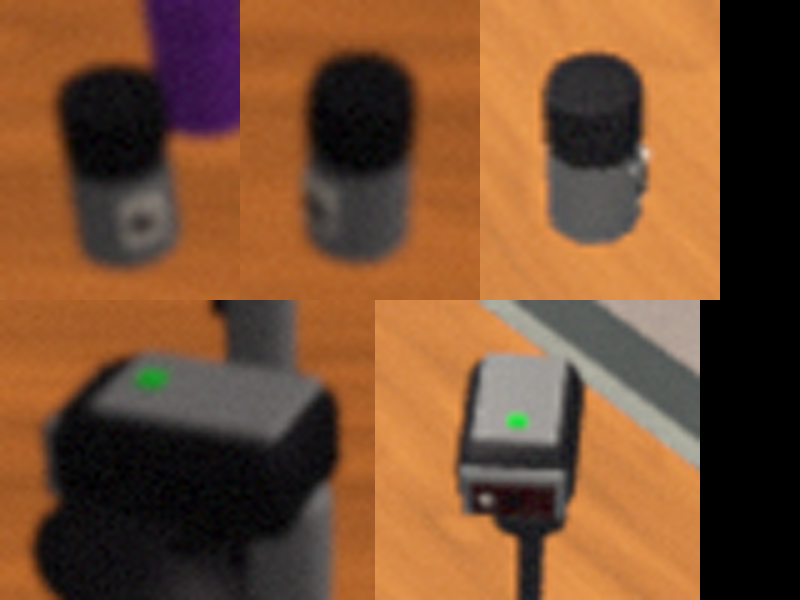

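```bash
python3 - <<'E'
from h import *
P=[cam("scene"),cam("side")]
I=[cv2.imread("pics/scene0.png"),cv2.imread("pics/side0.png")]
def sil(i,box):
    x,y,w,h=box;c=cv2.cvtColor(I[i][y:y+h,x:x+w],cv2.COLOR_BGR2HSV)
    m=((c[...,1]<110)|(c[...,2]<60)).astype(np.uint8)
    n,l,s,ce=cv2.connectedComponentsWithStats(m);k=1+np.argmax(s[1:,4])
    bx=s[k];return np.array([x+bx[0]+(bx[2]-1)/2,y+bx[1]+(bx[3]-1)/2]),ce[k]+[x,y],bx[2:5]
for nm,bs,bd,lab in [("L",(155,207,28,42),(305,297,30,45),(173.8,237)),("R",(270,220,34,43),(256,220,28,40),(279.7,249.2))]:
    a=sil(0,bs);b=sil(1,bd);X=tri(P,[a[1],b[1]])
    print(nm,a,b,"tri",X.round(1),"pl",plane(P[0],a[1],40).round(1),plane(P[1],b[1],40).round(1))
    l=plane(P[0],lab,26);d=(l-X)[:2];print(" lab",l.round(1),np.hypot(*d),np.degrees(np.arctan2(d[1],d[0])))
print("led",tri(P,[(405,216),(268.2,129.2)]).round(1),"win side",plane(P[1],(267.4,144),190).round(1),"rear",plane(P[1],(271,116),240).round(1))
for i,bx in((0,(375,285,65,40)),(1,(245,168,50,26))):
    x,y,w,h=bx;g=cv2.cvtColor(I[i][y:y+h,x:x+w],cv2.COLOR_BGR2HSV)[...,2]<70
    v,u=np.nonzero(g);c=((u.min()+u.max())/2+x,(v.min()+v.max())/2+y)
    print("base",u.min()+x,u.max()+x,v.min()+y,v.max()+y,plane(P[i],c,8).round(1))
for nm,s,d in(("purple",(183,206),(283,333)),("turq",(133,227),(346,348)),("bottle",(227.5,291),(346.5,248)),("beaker",(132,281),(397,295)),("mouse",(305,305),(316.5,214)),("sc1 base",(340,227),(208,234)),("sc2 base",(407,249),(214,194))):
    print(nm,tri(P,[s,d]).round(0))
E
```

```text
L (array([169.5, 227. ]), array([169.77821012, 226.75875486]), array([ 20,  33, 514], dtype=int32)) (array([320.5, 319.5]), array([320.46206897, 319.53965517]), array([ 20,  36, 580], dtype=int32)) tri [ 475.9 -270.9   40.7] pl [ 473.9 -270.3   40. ] [ 476.6 -271.7   40. ]
 lab [ 498.1 -256.6   26. ] 26.424925370879585 32.721868219660315
R (array([285.5, 240.5]), array([285.40234375, 240.890625  ]), array([ 18,  34, 512], dtype=int32)) (array([269. , 239.5]), array([268.69298246, 239.46491228]), array([ 17,  32, 456], dtype=int32)) tri [520.   26.2  39.8] pl [519.1  27.1  40. ] [520.   24.4  40. ]
 lab [535.1  13.5  26. ] 19.670001510728063 -40.16933549835465
led [662.8 258.3 225. ] win side [647.1 235.9 190. ] rear [696.8 295.9 240. ]
base 381 435 285 324 [691.3 298.7   8. ]
base 253 286 168 192 [691.4 295.9   8. ]
purple [ 382. -255.   41.]
turq [ 478. -365.   38.]
bottle [ 688. -102.   27.]
beaker [ 678. -313.   41.]
mouse [712.  69.  16.]
sc1 base [407. 175.   2.]
sc2 base [504. 333.   8.]
```

Things that could be mistaken for the target, with scene pixels:
- **Canisters:** L (170,227) and R (285,241) are grey with black caps, so both are meant. Purple (183,206) and turquoise (133,227) are decoys.
- **Scanners:** base positions are (340,227) at 443 mm, (407,249) at 604 mm and (408,305) at 752 mm. The farthest one is meant.

The close crop confirmed both labels and the window. I'll go to R first.

```bash
cat >>h.py <<'E'
from scipy.spatial.transform import Rotation as Ro
def go(x,y,z,yaw):
    s=arm.read_state();R=Ro.from_quat(s["ee_rot"])
    a=np.radians(yaw);T=Ro.from_matrix(np.array([[np.cos(a),np.sin(a),0],[np.sin(a),-np.cos(a),0],[0,0,-1]]))
    d=R.inv().apply(np.array([x,y,z])-s["position"]);r=(R.inv()*T).as_rotvec()
    print("shift",d.round(1),"rv",r.round(3),"at",s["position"].round(1),"t",s["clock"],"j",s["joints"].round(2))
E
python3 -c "
from h import *
go(520,26,200,-40)"
```

```text
shift [485.5 436.3  31.3] rv [ 0.002 -0.     0.378] at [196.3 592.9 230.5] t 0.15 j [ 1.51  0.39  0.01 -0.   -1.19 -0.26]
```

{"op": "servo_tool", "data": {
  "rows": [
    [[85,0,0,-60,0,0,0],[85,0,0,-115,0,0,0],[85,485,436,-115,0,0,0.378],[85,485,436,-115,0,0,0.378],[85,485,436,-115,0,0,0.378],[85,485,436,-115,0,0,0.378],[85,485,436,-115,0,0,0.378],[85,485,436,-115,0,0,0.378],[85,485,436,-115,0,0,0.378],[85,485,436,-115,0,0,0.378]]
  ]
}}

```text
clock: 1.4
position: [444.8, 157.1, 346.4]
ee_rot: [0.94, -0.342, 0.0, -0.0]
contact_force: [0.9, -0.1, -0.3]
gripper_width: 85.1
grasp_force: 0.0
```

```bash
python3 -c "
from h import *
go(520,26,200,-40)"
```

```text
shift [141.9  52.3 146.3] rv [-0.     0.     0.001] at [444.8 157.1 346.4] t 1.4 j [ 0.69  0.05 -0.14 -0.   -1.38  0.19]
```

{"op": "servo_tool", "data": {
  "rows": [
    [[85,142,52,60,0,0,0],[85,142,52,60,0,0,0],[85,142,52,145,0,0,0],[85,142,52,145,0,0,0],[85,142,52,145,0,0,0],[85,142,52,145,0,0,0]]
  ]
}}

```text
clock: 2.15
position: [520.7, 28.4, 202.9]
ee_rot: [0.94, -0.342, 0.001, -0.001]
contact_force: [0.2, -0.3, 0.2]
gripper_width: 84.8
grasp_force: 0.0
```

```bash
python3 -c "
from h import *
go(520,26,200,-40)
p=cam('wrist');im=arm.get_image('wrist')
cv2.imwrite('pics/w1.png',im[:,:,::-1])
print(p)
for z in (80,0): print(proj(p,(520,26,z)))"
```

```text
shift [1.  2.3 2.9] rv [-0.002 -0.002  0.001] at [520.7  28.4 202.9] t 2.15 j [ 0.37  0.23 -0.29  0.   -1.05  0.51]
{'intrinsics': array([[298.04746118,   0.        , 277.49559191],
       [  0.        , 298.04746118, 208.22651378],
       [  0.        ,   0.        ,   1.        ]]), 'D': array([0.00082925, 0.        , 0.        , 0.        , 0.        ]), 'R': array([[-0.6410272 , -0.76751467, -0.00231499],
       [-0.73377825,  0.61196056,  0.29508263],
       [-0.22506356,  0.19085468, -0.95546893]]), 't': array([355.43728844, 334.6530293 , 464.03074208])}
[279.61860263 200.22793767]
[279.31437569 181.97427576]
```

View pics/w1.png

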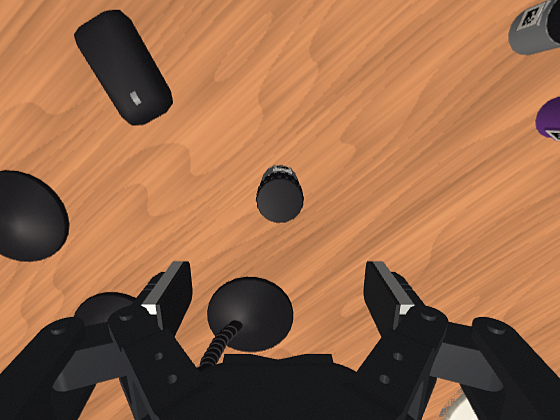

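The wrist view shows canister R with its cap top centred at (279,200), against a prediction of (279.6,200.2). Its label is at about (283,170), slightly to the right. I'll refine the label yaw and compute the descent.

```bash
python3 -c "
from h import *
p=cam('wrist');im=cv2.imread('pics/w1.png')
c=im[155:192,255:305].astype(int);m=(c.min(2)>120)
v,u=np.nonzero(m);print(m.sum(),u.min()+255,u.max()+255,v.min()+155,v.max()+155)
for z in (26,32):
  l=plane(p,((u.min()+u.max())/2+255,(v.min()+v.max())/2+155),z);d=l[:2]-[520,26];print(l,np.hypot(*d),np.degrees(np.arctan2(d[1],d[0])))
go(520,26,45,-47)"
```

```text
48 268 291 167 175
[533.85402086  15.13390787  26.        ] 17.606983052544102 -38.10807211990499
[534.6790209   14.46970248  32.        ] 18.666049806094087 -38.14945738778417
shift [  0.7   3.2 158.4] rv [-0.003 -0.002  0.124] at [520.9  28.8 203.4] t 2.2 j [ 0.37  0.23 -0.29  0.   -1.05  0.51]
```

{"op": "servo_tool", "data": {
  "rows": [
    [[85,1,3,0,0,0,0],[85,1,3,55,0,0,0],[85,1,3,100,0,0,0],[85,1,3,135,0,0,0],[85,1,3,155,0,0,0],[85,1,3,161,0,0,0],[85,1,3,161,0,0,0],[85,1,3,161,0,0,0]]
  ]
}}

```text
clock: 3.2
position: [519.6, 25.5, 41.7]
ee_rot: [0.94, -0.342, 0.001, -0.001]
contact_force: [0.3, -0.4, 0.3]
gripper_width: 85.0
grasp_force: 0.0
```

```bash
python3 -c "
from h import *
go(520,26,42,-40)
F=[]
for i in range(6):
  arm.get_image('wrist');s=arm.read_state();F.append(s['contact_force'])
print(np.mean(F,0),np.std(F,0))
p=cam('wrist')
for z in (80,0): print(proj(p,(520,26,z)))
cv2.imwrite('pics/w2.png',arm.get_image('wrist')[:,:,::-1])"
```

```text
shift [-0.  -0.7 -0.3] rv [-0.002 -0.002  0.001] at [519.6  25.5  41.7] t 3.2 j [ 0.36  0.43 -0.48  0.   -0.65  0.51]
[ 0.07872918  0.23219362 -0.12967831] [0.34645105 0.53637258 0.30586295]
[272.08997276 309.7559755 ]
[274.33030923 234.55315376]
```

View pics/w2.png

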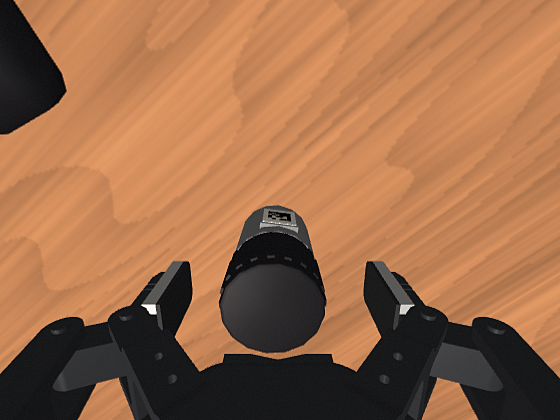

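{"op": "servo_tool", "data": {
  "rows": [
    [[70,0,-2.3,0,0,0,0],[60,0,-2.3,0,0,0,0],[52,0,-2.3,0,0,0,0],[48,0,-2.3,0,0,0,0],[46,0,-2.3,0,0,0,0],[45,0,-2.3,0,0,0,0],[44,0,-2.3,0,0,0,0],[43.5,0,-2.3,0,0,0,0]]
  ]
}}

```text
clock: 4.55
position: [520.2, 26.9, 40.4]
ee_rot: [0.94, -0.342, 0.0, -0.0]
contact_force: [0.1, 0.6, 1.3]
gripper_width: 44.1
grasp_force: 10.9
```

{"op": "servo_tool", "data": {
  "rows": [
    [[43,0,0,0,0,0,0],[43,0,0,0,0,0,0]]
  ]
}}

```text
clock: 4.8
position: [520.2, 26.9, 40.5]
ee_rot: [0.94, -0.342, 0.0, -0.0]
contact_force: [0.2, 0.2, 3.0]
gripper_width: 43.2
grasp_force: 23.8
```

{"op": "servo_tool", "data": {
  "rows": [
    [[42.5,0,0,0,0,0,0],[42.5,0,0,0,0,0,0],[42.5,0,0,-2,0,0,0],[42.5,0,0,-5,0,0,0],[42.5,0,0,-15,0,0,0],[42.5,0,0,-28,0,0,0],[42.5,0,0,-35,0,0,0],[42.5,0,0,-35,0,0,0],[42.5,0,0,-35,0,0,0],[42.5,0,0,-35,0,0,0]]
  ]
}}

```text
clock: 6.05
position: [519.7, 26.7, 74.9]
ee_rot: [0.94, -0.342, -0.0, 0.0]
contact_force: [0.6, -0.3, -2.5]
gripper_width: 43.2
grasp_force: 37.5
```

```bash
python3 -c "
from h import *
F=[];G=[]
for i in range(10):
  im=arm.get_image('wrist');s=arm.read_state();F.append(s['contact_force']);G.append(s['grasp_force'])
print(np.mean(F,0),np.std(F,0),G)
cv2.imwrite('pics/w3.png',im[:,:,::-1])
go(520,26,42,-40)"
```

```text
[ 0.25348674  0.08261297 -2.41960455] [0.46494003 0.45339619 0.21701962] [37.45165418833494, 37.45183367282152, 37.451676204800606, 37.45162881910801, 37.45140753686428, 37.45161719620228, 37.45169788599014, 37.45159238576889, 37.45226562023163, 37.451840937137604]
shift [ 0.5  0.6 33.3] rv [0. 0. 0.] at [520.   26.8  75.3] t 6.55 j [ 0.36  0.38 -0.45  0.   -0.74  0.51]
```

R weighs about 2.35 N (≈240 g), over the 1.5 N dividing line, so it is the heavier one. I'll set it back softly where it stood and go to L.

{"op": "servo_tool", "data": {
  "rows": [
    [[42.5,0,0,18,0,0,0],[42.5,0,0,27,0,0,0],[42.5,0,0,31,0,0,0],[42.5,0,0,33,0,0,0],[42.5,0,0,34,0,0,0],[42.5,0,0,34.7,0,0,0],[42.5,0,0,34.7,0,0,0],[43,0,0,34.7,0,0,0],[43.5,0,0,34.7,0,0,0],[44.5,0,0,34.7,0,0,0]]
  ]
}}

```text
clock: 7.8
position: [520.4, 26.9, 41.0]
ee_rot: [0.94, -0.342, 0.0, -0.0]
contact_force: [-0.4, -1.0, -0.1]
gripper_width: 44.7
grasp_force: 0.2
```

{"op": "servo_tool", "data": {
  "rows": [
    [[55,0,0,0,0,0,0],[70,0,0,0,0,0,0],[85,0,0,0,0,0,0],[85,0,0,0,0,0,0],[85,0,0,-30,0,0,0],[85,0,0,-90,0,0,0],[85,0,0,-150,0,0,0],[85,0,0,-160,0,0,0],[85,0,0,-160,0,0,0]]
  ]
}}

```text
clock: 8.93
position: [520.0, 26.9, 201.1]
ee_rot: [0.94, -0.342, 0.0, -0.001]
contact_force: [1.8, 0.9, -0.5]
gripper_width: 85.3
grasp_force: 0.0
```

```bash
python3 -c "
from h import *
p=cam('wrist');cv2.imwrite('pics/w4.png',arm.get_image('wrist')[:,:,::-1])
print(proj(p,(520,26,80)))
go(476,-271,200,-147)"
```

```text
[277.81617465 201.00544887]
shift [158.2 255.9  -0.3] rv [ 0.002 -0.     1.867] at [519.3  26.7 199.7] t 8.975 j [ 0.36  0.23 -0.29 -0.   -1.04  0.51]
```

View pics/w4.png

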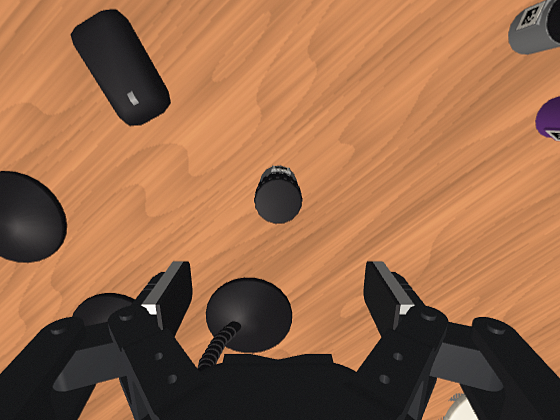

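R stands upright at (278,200) in the wrist view, in its old place. Moving to L.

{"op": "servo_tool", "data": {
  "rows": [
    [[85,158,256,0,0,0,1.867],[85,158,256,0,0,0,1.867],[85,158,256,0,0,0,1.867],[85,158,256,0,0,0,1.867],[85,158,256,0,0,0,1.867],[85,158,256,0,0,0,1.867],[85,158,256,0,0,0,1.867],[85,158,256,0,0,0,1.867],[85,158,256,0,0,0,1.867],[85,158,256,0,0,0,1.867]]
  ]
}}

```text
clock: 10.22
position: [475.5, -270.5, 197.9]
ee_rot: [-0.281, 0.96, 0.001, -0.002]
contact_force: [-0.1, -0.3, 0.3]
gripper_width: 85.5
grasp_force: 0.0
```

{"op": "servo_tool", "data": {
  "rows": [
    [[85,0,0,0,0,0,0],[85,0,0,0,0,0,0]]
  ]
}}

```text
clock: 10.48
position: [476.2, -270.7, 199.3]
ee_rot: [-0.286, 0.958, 0.001, -0.001]
contact_force: [-0.2, -0.4, 0.0]
gripper_width: 85.1
grasp_force: 0.0
```

```bash
python3 -c "
from h import *
p=cam('wrist');cv2.imwrite('pics/w5.png',arm.get_image('wrist')[:,:,::-1])
print(proj(p,(476,-271,80)))
go(476,-271,42,-147)"
```

```text
[276.79411306 202.94547222]
shift [  0.2  -0.3 157.7] rv [ 0.001 -0.001  0.003] at [ 476.3 -270.8  199.7] t 10.525 j [-0.22  0.28 -0.23 -0.   -1.06 -0.77]
```

View pics/w5.png

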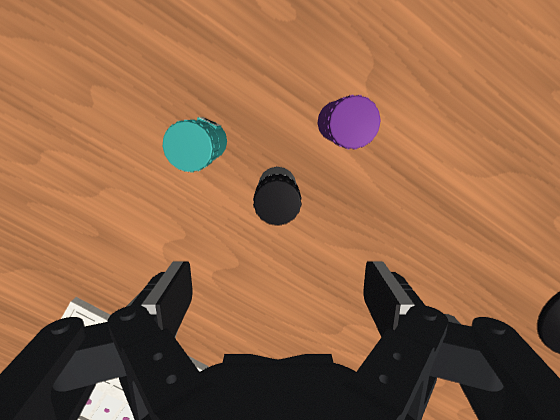

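Cap of L at (277,200), centred between the pads, with decoys well clear at (195,146) and (355,122). Descend.

{"op": "servo_tool", "data": {
  "rows": [
    [[85,0,0,55,0,0,0],[85,0,0,100,0,0,0],[85,0,0,135,0,0,0],[85,0,0,152,0,0,0],[85,0,0,158,0,0,0],[85,0,0,158,0,0,0],[85,0,0,158,0,0,0]]
  ]
}}

```text
clock: 11.4
position: [477.3, -271.1, 43.6]
ee_rot: [-0.285, 0.959, -0.001, 0.001]
contact_force: [-0.6, -0.1, 0.1]
gripper_width: 85.0
grasp_force: 0.0
```

```bash
python3 -c "
from h import *
F=[]
for i in range(8):
  im=arm.get_image('wrist');F.append(arm.read_state()['contact_force'])
print(np.mean(F,0))
cv2.imwrite('pics/w6.png',im[:,:,::-1])
c=im[320,180:375].max(1);k=cv2.cvtColor(im,cv2.COLOR_RGB2HSV)
for r in(290,300,310,320): 
  m=np.nonzero(k[r,195:362,2]<90)[0]+195;print(r,m.min(),m.max())
go(476,-271,42,-147)"
```

```text
[-0.36546871 -0.08712922 -0.12453399]
290 227 329
300 227 329
310 227 328
320 231 326
shift [0.6 0.3 0.8] rv [-0.     0.     0.001] at [ 476.7 -270.9   42.8] t 11.8 j [-0.22  0.47 -0.41  0.   -0.69 -0.77]
```

{"op": "servo_tool", "data": {
  "rows": [
    [[60,0,0,1,0,0,0],[52,0,0,1,0,0,0],[48,0,0,1,0,0,0],[46,0,0,1,0,0,0],[45,0,0,1,0,0,0],[44,0,0,1,0,0,0],[43.5,0,0,1,0,0,0],[43,0,0,1,0,0,0],[42.5,0,0,1,0,0,0],[42.5,0,0,1,0,0,0]]
  ]
}}

```text
clock: 13.05
position: [476.7, -270.9, 41.8]
ee_rot: [-0.284, 0.959, -0.0, 0.0]
contact_force: [-1.2, 1.2, 2.2]
gripper_width: 43.1
grasp_force: 36.7
```

{"op": "servo_tool", "data": {
  "rows": [
    [[42.5,0,0,0,0,0,0],[42.5,0,0,-2,0,0,0],[42.5,0,0,-5,0,0,0],[42.5,0,0,-15,0,0,0],[42.5,0,0,-28,0,0,0],[42.5,0,0,-35,0,0,0],[42.5,0,0,-35,0,0,0],[42.5,0,0,-35,0,0,0],[42.5,0,0,-35,0,0,0]]
  ]
}}

```text
clock: 14.18
position: [476.3, -270.8, 76.2]
ee_rot: [-0.284, 0.959, 0.0, -0.0]
contact_force: [0.8, -0.5, -0.8]
gripper_width: 43.2
grasp_force: 36.8
```

```bash
python3 -c "
from h import *
F=[]
for i in range(10):
  im=arm.get_image('wrist');F.append(arm.read_state()['contact_force'])
print(np.mean(F,0))
cv2.imwrite('pics/w7.png',im[:,:,::-1])
go(476,-271,42,-147)"
```

```text
[ 0.20438432 -0.23603621 -0.54083657]
shift [ 0.6  0.2 34.6] rv [ 0.    -0.     0.001] at [ 476.6 -270.9   76.6] t 14.675 j [-0.22  0.42 -0.38 -0.   -0.77 -0.77]
```

```bash
python3 -c "
from h import *
for n in('w3','w6','w7'):
  k=cv2.cvtColor(cv2.imread('pics/%s.png'%n),cv2.COLOR_BGR2HSV)
  for r in(290,310):
    m=np.nonzero(k[r,215:342,2]<90)[0]+215;print(n,r,m.min(),m.max())
  q=np.nonzero(k[150:345,277,1]<100)[0]+150;print(q.min(),q.max())"
```

```text
w3 290 220 335
w3 310 215 341
206 344
w6 290 227 329
w6 310 227 328
204 344
w7 290 220 335
w7 310 215 341
205 344
```

L weighs about 0.45 N, so it is the lighter one, and it is held: its outline stays fixed in the hand view. Set it back.

{"op": "servo_tool", "data": {
  "rows": [
    [[42.5,0,0,18,0,0,0],[42.5,0,0,27,0,0,0],[42.5,0,0,31,0,0,0],[42.5,0,0,33,0,0,0],[42.5,0,0,34,0,0,0],[42.5,0,0,34.8,0,0,0],[42.5,0,0,34.8,0,0,0],[43,0,0,34.8,0,0,0],[43.5,0,0,34.8,0,0,0],[44.5,0,0,34.8,0,0,0]]
  ]
}}

```text
clock: 15.92
position: [476.8, -270.9, 42.0]
ee_rot: [-0.284, 0.959, -0.0, 0.0]
contact_force: [1.0, 0.0, -0.2]
gripper_width: 44.4
grasp_force: 0.0
```

{"op": "servo_tool", "data": {
  "rows": [
    [[55,0,0,0,0,0,0],[70,0,0,0,0,0,0],[85,0,0,0,0,0,0],[85,0,0,0,0,0,0],[85,0,0,-30,0,0,0],[85,0,0,-90,0,0,0],[85,0,0,-150,0,0,0],[85,0,0,-160,0,0,0],[85,0,0,-160,0,0,0]]
  ]
}}

```text
clock: 17.05
position: [476.6, -270.7, 202.3]
ee_rot: [-0.284, 0.959, -0.0, 0.001]
contact_force: [-0.2, -0.2, -0.3]
gripper_width: 84.8
grasp_force: 0.0
```

```bash
python3 -c "
from h import *
p=cam('wrist');im=arm.get_image('wrist');cv2.imwrite('pics/w8.png',im[:,:,::-1])
k=cv2.cvtColor(im,cv2.COLOR_RGB2HSV)
m=((k[...,1]<110)|(k[...,2]<60)).astype(np.uint8)[150:240,230:330]
n,l,s,c=cv2.connectedComponentsWithStats(m);i=1+np.argmax(s[1:,4]);print(s[i]+[230,150,0,0,0])
print(proj(p,(476,-271,80)),proj(p,(476,-271,0)))
go(519,25.5,200,-45)"
```

```text
[ 254  165   48   58 2122]
[277.46100085 201.24532174] [277.48532605 182.53224461]
shift [-197.5  224.7    1.1] rv [ 2.00e-03  1.00e-03 -1.78e+00] at [ 475.9 -270.5  200.8] t 17.1 j [-0.22  0.28 -0.23 -0.   -1.06 -0.77]
```

{"op": "servo_tool", "data": {
  "rows": [
    [[85,-199,225,0,0,0,-1.78],[85,-199,225,0,0,0,-1.78],[85,-199,225,0,0,0,-1.78],[85,-199,225,0,0,0,-1.78],[85,-199,225,0,0,0,-1.78],[85,-199,225,0,0,0,-1.78],[85,-199,225,0,0,0,-1.78],[85,-199,225,0,0,0,-1.78],[85,-199,225,0,0,0,-1.78],[85,-199,225,0,0,0,-1.78]]
  ]
}}

```text
clock: 18.35
position: [519.5, 26.0, 199.2]
ee_rot: [0.925, -0.381, -0.002, 0.002]
contact_force: [0.8, -0.8, 0.2]
gripper_width: 84.9
grasp_force: 0.0
```

{"op": "servo_tool", "data": {
  "rows": [
    [[85,0,0,0,0,0,0],[85,0,0,0,0,0,0]]
  ]
}}

```text
clock: 18.6
position: [520.2, 26.1, 200.6]
ee_rot: [0.924, -0.383, -0.001, 0.001]
contact_force: [-0.1, 0.1, -0.3]
gripper_width: 85.1
grasp_force: 0.0
```

```bash
python3 -c "
from h import *
p=cam('wrist');im=arm.get_image('wrist');cv2.imwrite('pics/w9.png',im[:,:,::-1])
k=cv2.cvtColor(im,cv2.COLOR_RGB2HSV)
m=((k[...,1]<110)|(k[...,2]<60)).astype(np.uint8)[150:240,230:330]
n,l,s,c=cv2.connectedComponentsWithStats(m);i=1+np.argmax(s[1:,4]);print(s[i]+[230,150,0,0,0])
go(520.2,26.8,42,-45)"
```

```text
[ 253  166   48   58 2162]
shift [ -0.5  -0.6 158.9] rv [ 0.002  0.001 -0.001] at [520.4  26.1 200.9] t 18.65 j [ 0.36  0.23 -0.29 -0.   -1.05  0.42]
```

Cap column 253–301, centre 277; centred. Descend and grip.

{"op": "servo_tool", "data": {
  "rows": [
    [[85,0,-0.5,55,0,0,0],[85,0,-0.5,100,0,0,0],[85,0,-0.5,135,0,0,0],[85,0,-0.5,152,0,0,0],[75,0,-0.5,159,0,0,0],[65,0,-0.5,159,0,0,0],[55,0,-0.5,159,0,0,0],[50,0,-0.5,159,0,0,0],[47,0,-0.5,159,0,0,0]]
  ]
}}

```text
clock: 19.77
position: [521.4, 26.7, 43.4]
ee_rot: [0.924, -0.382, 0.0, -0.0]
contact_force: [0.1, -0.7, 0.7]
gripper_width: 46.9
grasp_force: 0.0
```

{"op": "servo_tool", "data": {
  "rows": [
    [[46,0,0,0,0,0,0],[45,0,0,0,0,0,0],[44,0,0,0,0,0,0],[43.5,0,0,0,0,0,0],[43,0,0,0,0,0,0],[42.5,0,0,0,0,0,0],[42.5,0,0,0,0,0,0],[42.5,0,0,-2,0,0,0],[42.5,0,0,-5,0,0,0]]
  ]
}}

```text
clock: 20.9
position: [521.2, 26.9, 47.4]
ee_rot: [0.924, -0.382, -0.0, -0.0]
contact_force: [-0.6, -0.3, -2.9]
gripper_width: 43.1
grasp_force: 36.2
```

{"op": "servo_tool", "data": {
  "rows": [
    [[42.5,0,0,-15,0,0,0],[42.5,0,0,-30,0,0,0],[42.5,0,0,-60,0,0,0],[42.5,0,0,-100,0,0,0],[42.5,0,0,-130,0,0,0],[42.5,0,0,-138,0,0,0],[42.5,0,0,-138,0,0,0],[42.5,0,0,-138,0,0,0]]
  ]
}}

```text
clock: 21.9
position: [520.1, 26.4, 184.4]
ee_rot: [0.924, -0.383, -0.001, 0.001]
contact_force: [0.1, 0.0, -1.6]
gripper_width: 43.4
grasp_force: 36.3
```

```bash
python3 -c "
from h import *
F=[]
for i in range(6):
  im=arm.get_image('wrist');F.append(arm.read_state()['contact_force'])
print(np.mean(F,0))
cv2.imwrite('pics/w10.png',im[:,:,::-1])
k=cv2.cvtColor(im,cv2.COLOR_RGB2HSV)
q=np.nonzero(k[150:345,277,1]<100)[0]+150;print(q.min())
s=arm.read_state();p=cam('wrist');R=Ro.from_quat(s['ee_rot'])
c=im[195:245,250:310].astype(int);m=c.min(2)>110;v,u=np.nonzero(m);print(m.sum(),u.min()+250,u.max()+250,v.min()+195,v.max()+195)
for z in(-42,):
  X=s['position']+[0,0,42-40-16]  # label height: 26 above underside
  print(plane(p,((u.min()+u.max())/2+250,(v.min()+v.max())/2+195),X[2])-s['position'])
w=np.array([647.1,235.9,190]);d=np.array([np.cos(np.radians(54.7)),np.sin(np.radians(54.7))])
x,y=w[:2]-d*(97+22.5);print(x,y);go(x,y,165-26+41,54.7)"
python3 - <<'E'
import cv2
i=cv2.imread('pics/w10.png')[180:360,200:360];cv2.imwrite('pics/w10c.png',cv2.resize(i,None,fx=3,fy=3))
E
```

```text
[-0.22036585  0.0610803  -2.58728493]
205
413 250 309 202 244
[ 11.7041889  -14.19586202 -14.        ]
578.0460138861711 138.37155798542085
shift [ -38.6 -119.5    5.1] rv [ 0.00e+00  1.00e-03 -1.74e+00] at [520.9  26.5 185.2] t 22.2 j [ 0.36  0.25 -0.31 -0.   -1.01  0.42]
```

View pics/w10c.png

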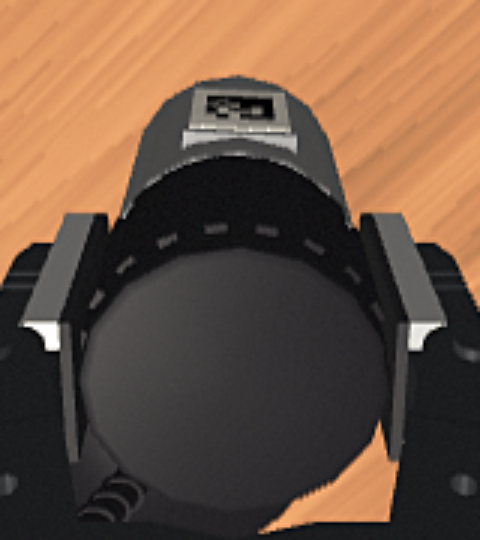

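The label is centred (crop 239,112 against axis 236) and the fingers are on the cap only. Weight is 2.5 N, which confirms the heavier one. Move to the scanner.

{"op": "servo_tool", "data": {
  "rows": [
    [[42.5,0,0,3,0,0,-0.17],[42.5,0,0,3,0,0,-0.35],[42.5,-4,-15,3,0,0,-0.53],[42.5,-10,-35,3,0,0,-0.71],[42.5,-17,-55,3,0,0,-0.89],[42.5,-23,-75,3,0,0,-1.07],[42.5,-29,-92,3,0,0,-1.25],[42.5,-34,-106,3,0,0,-1.43],[42.5,-37,-115,3,0,0,-1.6],[42.5,-38.6,-119.5,3,0,0,-1.74]]
  ]
}}

```text
clock: 23.45
position: [578.4, 139.0, 182.3]
ee_rot: [0.887, 0.462, -0.0, -0.0]
contact_force: [-0.5, -0.0, -2.7]
gripper_width: 43.1
grasp_force: 36.3
```

{"op": "servo_tool", "data": {
  "rows": [
    [[42.5,0,0,0,0,0,0],[42.5,0,0,0,0,0,0],[42.5,0,0,0,0,0,0]]
  ]
}}

```text
clock: 23.82
position: [578.1, 138.2, 182.8]
ee_rot: [0.888, 0.459, -0.0, -0.0]
contact_force: [-0.1, -0.0, -2.8]
gripper_width: 43.2
grasp_force: 36.3
```

```bash
python3 - <<'E'
from h import *
go(578,138.4,182,54.7)
ims=[arm.get_image(n) for n in("scene","side")]
crops=[(ims[0],300,110,150,220),(ims[1],190,90,130,180)]
o=[]
for im,x,y,w,h in crops: o.append(cv2.resize(im[y:y+h,x:x+w,::-1],(int(w*560/h),560)))
o=np.hstack(o);print(o.shape,[560/220,560/180]);cv2.imwrite("pics/f1.png",o)
cv2.imwrite("pics/f_scene.png",ims[0][:,:,::-1]);cv2.imwrite("pics/f_side.png",ims[1][:,:,::-1])
for n in("scene","side"): print(proj(cam(n),(591,157,165)),proj(cam(n),(647,236,190)))
E
```

```text
shift [ 0.1 -0.2  0.8] rv [-0.     0.    -0.001] at [578.1 138.2 182.8] t 23.825 j [ 0.51  0.37 -0.14 -0.   -1.06  2.02]
(560, 785, 3) [2.5454545454545454, 3.111111111111111]
[346.28537354 218.47132451] [388.91116958 225.56470093]
[265.14982989 169.91399918] [267.34981142 143.99193392]
```

View pics/f1.png

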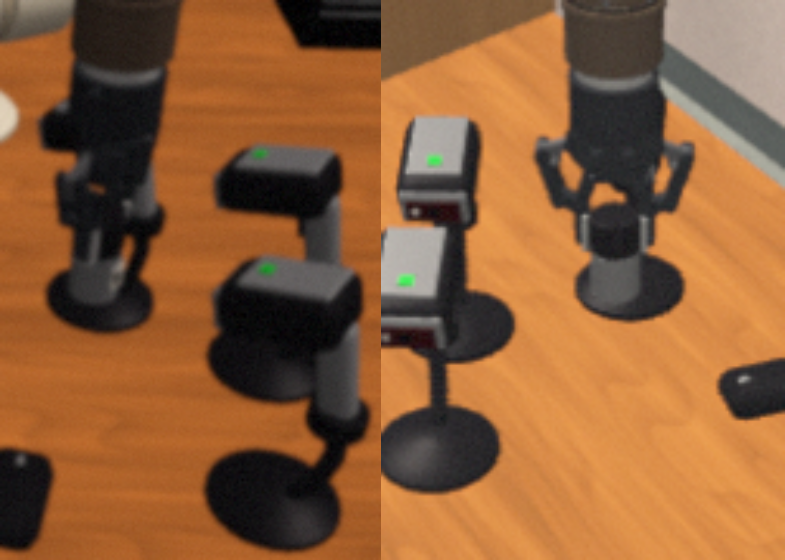

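The scene view shows the label at (346,217), as predicted (346,218), facing the window at (389,226) of the farthest scanner. The canister is upright, held by its cap, and the hand is clear of the scanner. Hand in.

```bash
python3 -c "
from bench import arm
print(arm.job_done())"
```

```text
the job is handed in; nothing more can be done
None
```

I handed the job in at about 24 s with the heavier canister (about 2.4 N) held upright by its cap, label facing the farthest scanner's window from about 10 cm; the lighter one (about 0.45 N) is back upright where it stood, and the hand-in returned no verdict.

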